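# Lean a clay test tile on the clamp's rest and pump the ratchet clamp until it grips

### The arm

A 6-joint arm with a two-finger parallel gripper is mounted at the origin on the work surface. World frame = base frame: x ahead of the robot, y to its left, z up, the work surface at z = 0. Lengths are in m, angles in rad, forces in N, time in s.
With the tool pointing down it reaches from about 0.35 to 0.8 m from the base axis. Payload 7.3 kg.
Tool frame: the origin (TCP) lies between the finger pads; the fingertips stand 25 mm ahead of it and the grasp point (between the pads) lies 6 mm ahead of it (r.tip_extent is the distance from the TCP to the fingertips, in m); z points along the fingers, y is the direction in which the jaws open and shut (so a half turn about z gives the same grasp; the last joint's range is limited). The gripper opens to 85 mm and grips with 20 to 120 N. Pads are 22 mm wide; open, the fingers measure 114 mm over their backs; the gripper's body (76 mm by 85 mm) begins 54 mm behind the grasp point. The pads swing forward as they close: fully open they stand 13 mm farther back than shut.
Start: joints at [-1.348, 0.342, 1.524, -0, 1.275, -0.146], TCP at [0.189, -0.49, 0.256] pointing down, gripper open.
Joint ranges: [-2.53, 2.53], [-0.77, 2.02], [0.04, 2.7], [-1, 4.14], [0.28, 2.66], [-3.11, 3.11]. Speed limits (rad/s): [2.57, 2.57, 3.14, 3.14, 3.14, 3.14].

### API

Orientations are given as a unit quaternion [x, y, z, w].
In Python, from workcell import r, command_gripper, optics gives the robot as it stands. The module is installed in compiled form; this text tells all that it offers. Calls block until the motion is done:
- r.reach(position, orientation): joint-space move of the TCP to a pose.
- r.move_straight(position, orientation=None, speed=0.15, max_force=None): straight line of the TCP; orientation=None keeps the orientation; speed is the mean speed in m/s. With max_force (N) it stops when the force on the tool has changed by that much, and returns True; else False.
- r.movej(angles): joint-space move.
- command_gripper(opening, force=None): finger opening in m; force is the grip in N (None keeps the last); returns when the fingers have stopped.
- r.hold(seconds).
- r.solve_ik(position, orientation): joint angles nearest the present ones, or None.
- r.read_state(): the state.
- optics.get_image(name): name is "scene" or "side" or "wrist"; returns (picture, depth): 420x560x3 uint8, red, green, blue; 420x560 float32, m along the optical axis (not along the pixel's ray), 0 where there is no reading.
- optics.camera_model(name): a dict with "K" (3x3 intrinsics, pixels), "k1" (the pictures are not rectified: a ray, as slopes to the right and down, at radius r is drawn at 1 + k1 r^2 times it, then the intrinsics apply), "R" (3x3) and "t" (3): a world point X has camera coordinates R X + t; the wrist camera has in their place "tool_from_camera" (4x4, takes a point from camera to tool coordinates, whose origin is the TCP and whose axes are the flange's). Camera axes: x right, y down, z forward; pixel columns grow to the right and rows downward; lengths in m; the calibration is good to about 2 mm. A picture is of the moment at which its call begins: read the wrist's pose just before it. camera_model takes no time and is no camera call.
A pose or a line that the arm cannot do raises r.PlanningError and nothing moves.
- r.finish_job(): hands the job in, once; it reports no verdict.
The state is a dict: "time_s": time; "joint_positions": joint angles; "dq": joint speeds; "tau": joint torques, N m; "eef_pos": TCP position; "eef_rot": TCP orientation; "contact_force": force on the tool from outside, world axes, zero at the start; "torque": the same for the moment, N m; "grip_width": finger opening in m.
Only numpy, scipy, OpenCV 4.12 (cv2) and the standard library are available. Lean on these libraries where they do the work, as an engineer would, in place of code of your own. Each camera call takes 0.05 s, during which the arm holds its last target.

### The job

Take the terracotta test tile from the white rack, stand it centred on the ledge of the aluminium rest so that it leans flat against the sloping backrest, and let go of it. Then pump the clamp's orange trigger (squeeze fully towards the black handle, let it spring fully out, squeeze again) until the rubber jaw presses on the tile, and stop there: one stroke more is harmless, but if the yellow shank behind the jaw vanishes into its sleeve the brittle tile is crushed. Finish with the gripper still holding the trigger fully squeezed and the jaw pressing the tile; move the jaw only by the trigger, do not drop the tile and leave everything else where it stands.

Things in the scene. Friction and masses are not known exactly. Their poses are not given: they have to be found in the camera images.
- tile_mid (a point): centre of the terracotta (orange-brown) tile, 14 thick (its x) x 60 wide (its y) x 100 mm tall (its z), 0.13 to 0.23 kg, standing upright in one of the rack's two slots, its foot 12 mm above the bench. Brittle: grip it across the 14 mm thickness, near the top
- pale_tile_mid (a point): centre of the off-white tile of the same size in the other slot; not to be used
- rack: white rack fixed to the bench, 160 (its x) x 84 (its y) mm; origin at its underside centre, on the bench. The two slots are centred at x = -35 and +35 mm, with 22 mm high walls whose tops are 34 mm above the bench; the tiles' thickness lies along the rack's x
- clamp: push-rod clamp bolted to the bench on a dark steel rail 350 x 70 x 12 mm. Origin on the bench under its middle; x points along the toothed rod from handle to rest (the way the jaw advances), z up. Blue side plates, x = -98 to 6 mm, at most 96 mm above the bench. Fixed black upright handle at the back, 14 mm thick (x -95 to -81 mm), 28 wide, top 170 mm above the bench
- handle (a point): point on the handle's back face (the side away from the trigger), 140 mm above the bench; axes as the clamp's
- trigger (a joint): rad: 0 let out, 0.274 fully squeezed at its stop. One full squeeze advances rod and jaw by one 5 mm tooth (the first perhaps more or less); the pawl takes the next tooth only after the trigger is let out fully, and a catch keeps the rod from slipping back more than 1 to 3 mm as it is let out. Return spring 4 to 7 N at 140 mm above the bench, up to 7 N more when the jaw presses
- trigger_pad (a point): middle of the outer face (towards the rest) of the orange trigger, an upright bar 10 thick, 26 wide, top about 170 mm above the bench, hinged 85 mm above the bench. The point is about 140 mm up and moves 15 mm towards the handle in a squeeze: from the handle's back face to it is 50 mm let out, 35 mm squeezed. Axes turn with the trigger
- rod (a joint): travel of the rod out of the clamp, m (0 to 0.055), larger towards the rest
- jaw (a joint): how far the sprung jaw is pushed back into the sleeve of the rod, m: 0 while it touches nothing, grows once it presses on the tile (3 N at 0, plus 0.5 N per mm). At 0.011 the yellow shank between sleeve and jaw has vanished and the tile is crushed
- jaw_tip (a point): front of the black rubber ball-shaped jaw (24 mm diameter), 40.5 mm above the bench, on the clamp's x axis; axes as the clamp's. It starts some 17 to 35 mm short of the front of a leaning tile
- rest: aluminium rest on the rail, axes parallel to the clamp's. Origin on the rail, 12 mm above the bench, mid-width below the corner of ledge and backrest (x 0, z 8 mm). Backrest 54 mm tall, 66 wide, leaning 15 degrees from vertical to +x, away from the jaw; ledge square to it, reaching 24 mm towards the jaw, rising. A well leaning tile has its centre at x 6, y 0, z 58 mm here
- can1: small open steel can, 60 mm diameter, 48 mm tall, origin at its foot; leave alone
- can2: as can1
- can3: as can1
- bowl: white bowl, 116 mm diameter, 50 mm tall, origin at its foot; leave alone
- wash_bottle: white bottle with red cap, 60 mm diameter, 150 mm tall, origin at its foot; leave alone
- spatula: spatula 200 mm long lying on the bench, origin at its middle; leave alone
Things that resemble listed ones, but are neither listed nor needed, are in the scene too. Of the things shaped like the part that bears tile_mid, the terracotta one is meant.

How it is judged:
By the outcome, as a careful person would: the job done as asked, in the order asked, and still so for the second after the job is handed in, while the arm keeps its last pose, push and grip.
It also fails if it takes over 64 s, if anything falls off the work surface, if the arm or the gripper's body presses on something with over 40 N, if the wrist force passes 120 N, or if a joint passes its speed limit or range.

## Working session

There is one attempt and no reset: what is moved stays moved. The work goes in short steps, each a Python script; the robot and the scene stay as the last script left them, time stands still between calls to the robot, and variables do not carry over. Pictures are saved under pics/ and viewed, and the job is handed in when it is done.

```bash
mkdir -p pics; ls; cat > h.py <<'E'
import numpy as np, cv2
from workcell import r, command_gripper, optics
def snap(n,fn=None):
    s=r.read_state(); im,d=optics.get_image(n)
    if fn: cv2.imwrite('pics/'+fn,im[:,:,::-1])
    np.savez('/tmp/%s.npz'%(fn or n),im=im,d=d,p=s['eef_pos'],q=s['eef_rot'])
    return im,d,s
E
python3 - <<'E'
from h import *
for n in ['scene','side','wrist']:
    im,d,s=snap(n,n+'0.png'); m=optics.camera_model(n); print(n,{k:np.round(v,4).tolist() for k,v in m.items()})
print(s, r.tip_extent)
E
```

```text
pics
scene {'K': [[418.6544, 0.0, 275.9164], [0.0, 418.6544, 216.2622], [0.0, 0.0, 1.0]], 'k1': -0.0142, 'R': [[0.1733, 0.9845, -0.0254], [0.5468, -0.1176, -0.829], [-0.8191, 0.1298, -0.5587]], 't': [-0.1175, -0.2008, 1.76]}
side {'K': [[436.4396, 0.0, 278.5345], [0.0, 436.4396, 216.7317], [0.0, 0.0, 1.0]], 'k1': -0.1082, 'R': [[-0.9653, -0.2612, 0.0018], [-0.1801, 0.6608, -0.7286], [0.1891, -0.7037, -0.6849]], 't': [0.5678, 0.1892, 1.0763]}
wrist {'K': [[336.4907, 0.0, 279.6234], [0.0, 336.4907, 210.1585], [0.0, 0.0, 1.0]], 'k1': -0.0586, 'tool_from_camera': [[0.0009, -0.9448, -0.3276, 0.0847], [1.0, 0.0007, 0.0006, 0.0017], [-0.0004, -0.3276, 0.9448, -0.1165], [0.0, 0.0, 0.0, 1.0]]}
{'time_s': 0.1, 'joint_positions': array([-1.34800355e+00,  3.42655286e-01,  1.52491718e+00, -1.85325001e-05,
        1.27541810e+00, -1.45998541e-01]), 'dq': array([-0.00110301, -0.00201426, -0.00280355,  0.00041251,  0.00068447,
        0.00110851]), 'tau': array([ 1.88002377e-03, -4.34446335e+01, -2.46489555e+01, -2.54381976e-04,
        4.69329345e-03,  6.10233698e-06]), 'eef_pos': array([ 0.18919998, -0.48937223,  0.25569578]), 'eef_rot': array([ 9.83046501e-01,  1.83355086e-01, -3.56877613e-05, -6.98098777e-04]), 'contact_force': array([ 0.715608  , -0.55714577, -0.34821743]), 'torque': array([-0.03722188,  0.0164727 , -0.00600915]), 'grip_width': 0.08518604987271927} 0.025
```

View pics/scene0.png

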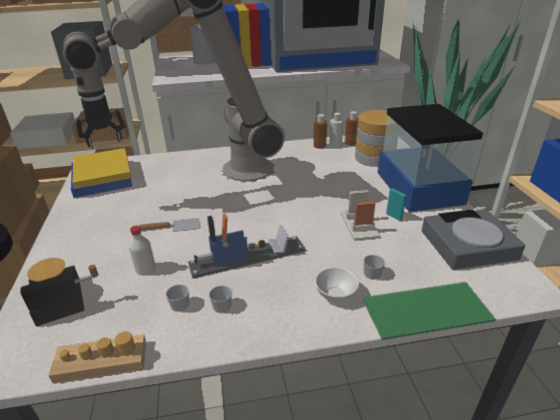

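View pics/side0.png

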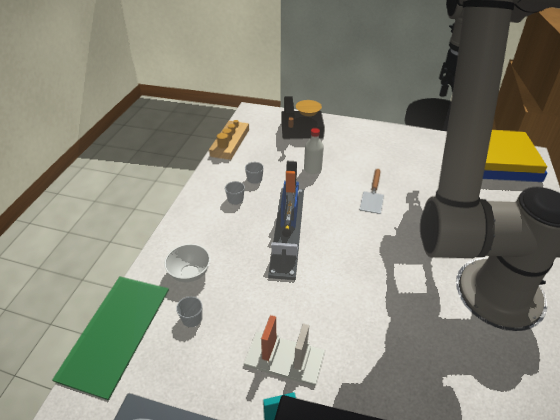

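View pics/wrist0.png

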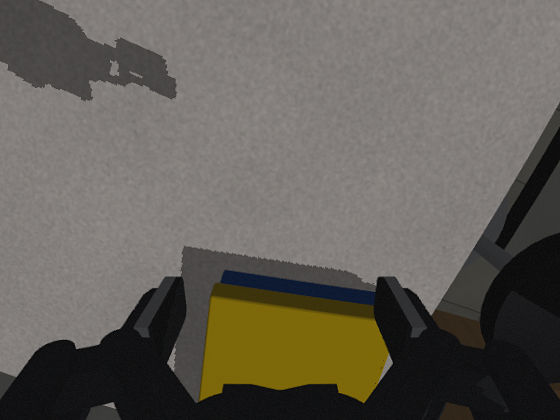

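The terracotta candidates are the orange-brown tile in the rack at scene (365,213) / side (269,340), the pale tile at scene (358,203), and a teal block outside the rack at scene (396,205). I pick the first one. The orange trigger is at scene (225,228), to the right of the black handle at (211,228). Next I'll crop and measure.

```bash
cat >> h.py <<'E'
from scipy.spatial.transform import Rotation as Ro
def cloud(n,z):
    """world points of all pixels from depth"""
    m=optics.camera_model(n); d=z['d']; H,W=d.shape
    u,v=np.meshgrid(np.arange(W),np.arange(H)); 
    p=cv2.undistortPoints(np.stack([u,v],-1).reshape(-1,1,2).astype(np.float64),m['K'],np.array([m['k1'],0,0,0.])).reshape(H,W,2)
    c=np.dstack([p*d[...,None],d])
    if 'R' in m: return (c-m['t'])@m['R']
    T=m['tool_from_camera']; c=c@T[:3,:3].T+T[:3,3]
    return Ro.from_quat(z['q']).apply(c.reshape(-1,3)).reshape(H,W,3)+z['p']
def load(fn): return dict(np.load('/tmp/%s.npz'%fn))
def ray(n,uv,z=None):
    m=optics.camera_model(n); p=cv2.undistortPoints(np.array(uv,float).reshape(-1,1,2),m['K'],np.array([m['k1'],0,0,0.])).reshape(-1,2)
    c=np.c_[p,np.ones(len(p))]
    if 'R' in m: return -m['R'].T@m['t'], c@m['R']
    T=m['tool_from_camera']; R=Ro.from_quat(z['q'])
    return R.apply(T[:3,3])+z['p'], R.apply(c@T[:3,:3].T)
def onz(n,uv,h,z=None):
    o,d=ray(n,uv,z); return o+d*((h-o[2])/d[:,2])[:,None]
E
python3 - <<'E'
from h import *
def crop(fn,x,y,w,h,s,o):
    im=cv2.imread('pics/'+fn)[y:y+h,x:x+w]; cv2.imwrite('pics/'+o,cv2.resize(im,None,fx=s,fy=s,interpolation=cv2.INTER_CUBIC))
crop('scene0.png',180,170,130,110,6,'c1.png')
crop('scene0.png',330,175,90,70,8,'c2.png')
crop('side0.png',230,150,110,240,2.5,'c3.png')
for n,box in (('scene',(340,180,45,60)),('side',(240,305,90,80))):
    z=load(n+'0.png'); c=cloud(n,z); hsv=cv2.cvtColor(z['im'],cv2.COLOR_RGB2HSV)
    # terracotta
    x,y,w,h=box; hh=hsv[y:y+h,x:x+w]; cc=c[y:y+h,x:x+w]
    m=(hh[...,0]<14)&(hh[...,1]>120)
    P=cc[m]; P=P[z['d'][y:y+h,x:x+w][m]>0]; print(n,'tile',len(P),np.percentile(P,[2,25,50,75,98],axis=0).round(4).tolist())
    print('bench z', np.median(c[...,2][(c[...,2]>-.02)&(c[...,2]<.02)]))
    print('rack',[c[y:y+h,x:x+w][(abs(cc[...,2]-.034)<.003)].shape, np.median(cc[(abs(cc[...,2]-.034)<.003)],axis=0)])
z=load('scene0.png');c=cloud('scene',z);hsv=cv2.cvtColor(z['im'],cv2.COLOR_RGB2HSV)
m=np.zeros(hsv.shape[:2],bool);m[205:260,218:235]=1
m&=(hsv[...,0]<18)&(hsv[...,1]>140); P=c[m]; print('trig',len(P),np.percentile(P,[2,50,98],axis=0).round(4).tolist())
m=np.zeros(hsv.shape[:2],bool);m[205:250,200:250]=1
m&=(hsv[...,0]>100)&(hsv[...,0]<130)&(hsv[...,1]>100); P=c[m]; print('blue',len(P),np.percentile(P,[2,50,98],axis=0).round(4).tolist())
E
```

```text
scene tile 115 [[0.5205, 0.2828, 0.0421], [0.5282, 0.2938, 0.0718], [0.5309, 0.3212, 0.1008], [0.5326, 0.3337, 0.1102], [0.5359, 0.3383, 0.1131]]
bench z 2.9422514012925408e-05
rack [(87, 3), array([0.53011125, 0.30084061, 0.03335343])]
side tile 303 [[0.5172, 0.2905, 0.0355], [0.5188, 0.317, 0.0701], [0.5222, 0.3359, 0.1098], [0.5256, 0.3467, 0.112], [0.5292, 0.3483, 0.114]]
bench z 0.00022444293930254868
rack [(249, 3), array([0.4676827 , 0.33363479, 0.0337554 ])]
trig 73 [[0.5838, -0.1365, 0.1003], [0.6025, -0.1304, 0.1432], [0.6063, -0.1233, 0.1689]]
blue 62 [[0.565, -0.1746, 0.0734], [0.5996, -0.1483, 0.0911], [0.6208, -0.0764, 0.1002]]
```

```bash
ls pics
```

```text
c1.png
c2.png
c3.png
scene0.png
side0.png
wrist0.png
```

View pics/c1.png

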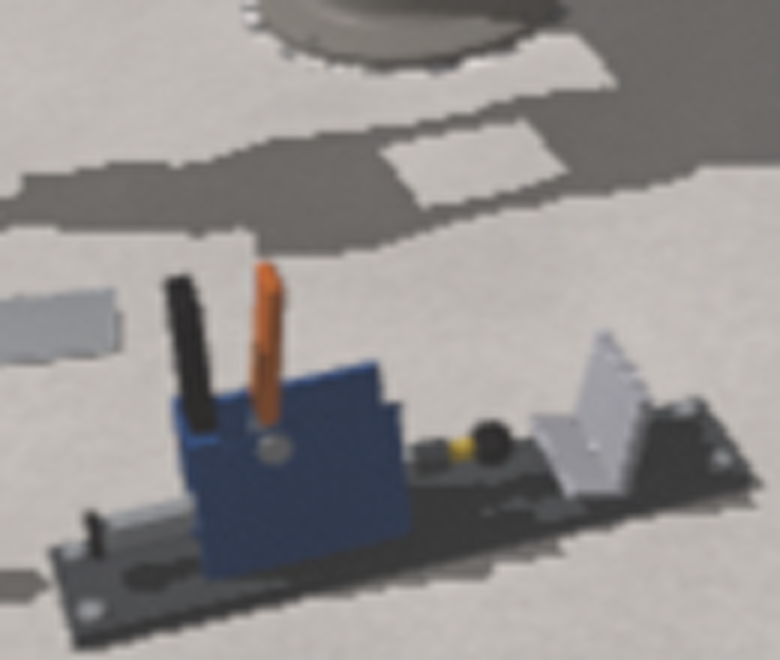

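View pics/c2.png

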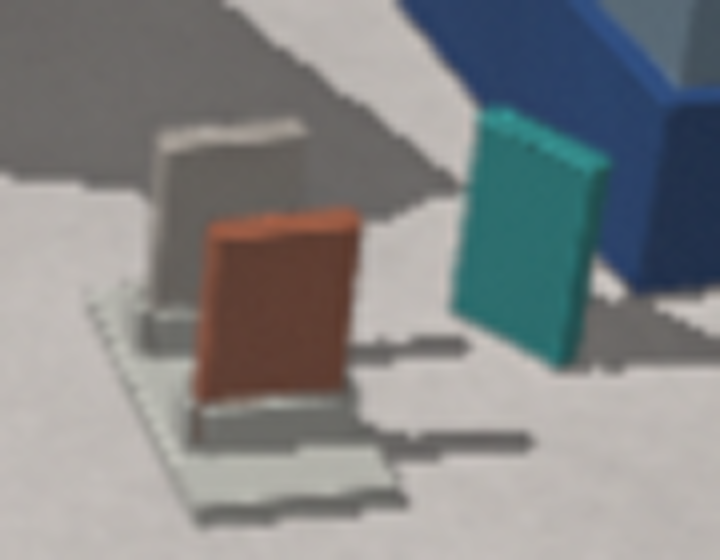

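View pics/c3.png

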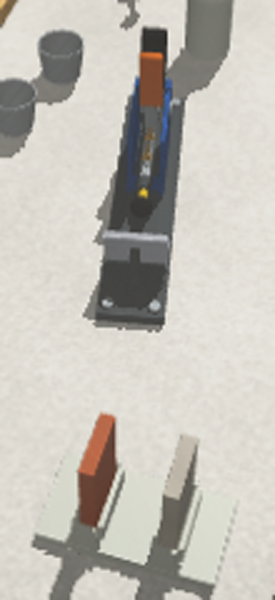

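```bash
cat >> h.py <<'E'
def quat(yx,zdir=(0,0,-1)):
    """tool y along yx (made square to z), z along zdir"""
    z=np.array(zdir,float);z/=np.linalg.norm(z); y=np.array(yx,float); y-=z*(y@z); y/=np.linalg.norm(y)
    return Ro.from_matrix(np.c_[np.cross(y,z),y,z]).as_quat()
E
python3 - <<'E'
from h import *
for s in (1,-1):
    for p in ([.5,.315,.3],[.5,.315,.13]):print('rack',s,r.solve_ik(p,quat([s,0,0])))
    for p in ([.57,0.0,.3],[.58,.05,.13],[.58,-.13,.2]):print('clamp',s,r.solve_ik(p,quat([0,s,0])))
E
```

```text
rack 1 [ 4.32541084e-01  4.38576978e-01  1.25513794e+00 -4.44089210e-16
  1.44787774e+00  4.32541084e-01]
rack 1 [ 4.32541084e-01  5.82237083e-01  1.50278182e+00 -4.44089210e-16
  1.05657375e+00  4.32541084e-01]
clamp 1 [-1.34439700e-01  3.97646000e-01  1.31880764e+00 -4.44089210e-16
  1.42513901e+00 -1.70523603e+00]
clamp 1 [-4.56227681e-02  5.68164673e-01  1.52951022e+00 -4.44089210e-16
  1.04391776e+00 -1.61641909e+00]
clamp 1 [-3.49385386e-01  5.15105374e-01  1.40883774e+00 -4.44089210e-16
  1.21764954e+00 -1.92018171e+00]
rack -1 [ 4.32541084e-01  4.38576978e-01  1.25513794e+00 -4.44089210e-16
  1.44787774e+00 -2.70905157e+00]
rack -1 [ 4.32541084e-01  5.82237083e-01  1.50278182e+00 -4.44089210e-16
  1.05657375e+00 -2.70905157e+00]
clamp -1 [-1.34439700e-01  3.97646000e-01  1.31880764e+00 -4.44089210e-16
  1.42513901e+00  1.43635663e+00]
clamp -1 [-4.56227681e-02  5.68164673e-01  1.52951022e+00 -4.44089210e-16
  1.04391776e+00  1.52517356e+00]
clamp -1 [-3.49385386e-01  5.15105374e-01  1.40883774e+00 -4.44089210e-16
  1.21764954e+00  1.22141094e+00]
```

```bash
python3 - <<'E'
from h import *
r.reach([.585,-.03,.33],quat([0,1,0])); r.hold(.2); snap('wrist','w1.png')
r.reach([.50,.315,.28],quat([1,0,0])); r.hold(.2); im,d,s=snap('wrist','w2.png'); print(s['time_s'])
E
```

```text
4.675
```

View pics/w1.png

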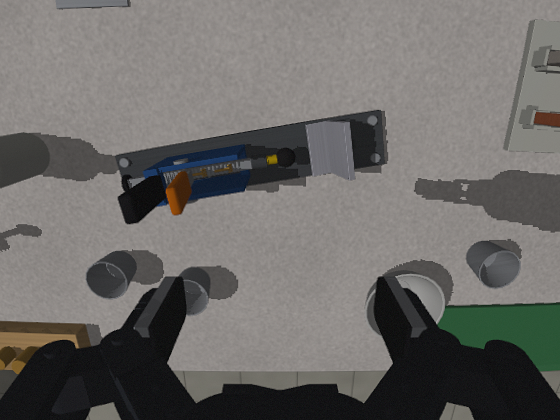

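View pics/w2.png

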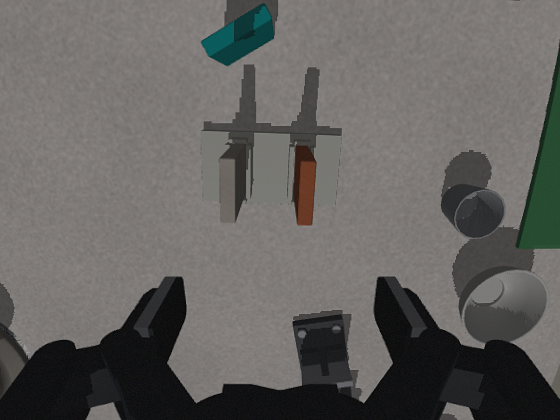

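```bash
python3 - <<'E'
from h import *
z=load('w2.png');c=cloud('wrist',z);hsv=cv2.cvtColor(z['im'],cv2.COLOR_RGB2HSV)
box=np.zeros(hsv.shape[:2],bool);box[120:240,190:345]=1
m=box&(hsv[...,0]<14)&(hsv[...,1]>110); P=c[m]
T=P[P[:,2]>.107]; print('tile top',len(T),np.median(T[:,2]),cv2.minAreaRect((T[:,:2]*1000).astype(np.float32)))
m2=box&(hsv[...,1]<110)&(c[...,2]>.107); T=c[m2]; print('pale top',len(T),np.median(T[:,2]),cv2.minAreaRect((T[:,:2]*1000).astype(np.float32)))
R=c[box&(c[...,2]>.006)&(c[...,2]<.015)];print('rack base',len(R),np.median(R[:,2]),cv2.minAreaRect((R[:,:2]*1000).astype(np.float32)))
z=load('w1.png');c=cloud('wrist',z);hsv=cv2.cvtColor(z['im'],cv2.COLOR_RGB2HSV)
box=np.zeros(hsv.shape[:2],bool);box[90:230,110:395]=1
R=c[box&(c[...,2]>.0085)&(c[...,2]<.016)&(hsv[...,2]<140)]
mm=(box&(c[...,2]>.0085)&(c[...,2]<.016)).astype(np.uint8); 
n,l,st,_=cv2.connectedComponentsWithStats(mm); k=[i for i in range(1,n) if st[i,4]>30]; print(st[k])
R=c[np.isin(l,k)];rr=cv2.minAreaRect((R[:,:2]*1000).astype(np.float32));print('rail',np.median(R[:,2]),rr,cv2.boxPoints(rr).tolist())
for nm,mk in (('orange',(hsv[...,0]<18)&(hsv[...,1]>150)&(c[...,2]>.1)),('blue',(hsv[...,0]>100)&(hsv[...,0]<130)&(hsv[...,1]>120)),('yellow',(hsv[...,0]>18)&(hsv[...,0]<32)&(hsv[...,1]>150))):
    P=c[box&mk]; print(nm,len(P),np.percentile(P,[2,50,98],axis=0).round(4).tolist())
P=c[box&(c[...,2]>.162)&(c[...,2]<.18)]; 
mk=box&(c[...,2]>.16)&(c[...,2]<.18)
o=mk&(hsv[...,1]>150)&(hsv[...,0]<18); b=mk&(hsv[...,2]<70)&~o
for nm,q in(('otop',o),('btop',b)): P=c[q];print(nm,len(P),np.median(P[:,2]),cv2.minAreaRect((P[:,:2]*1000).astype(np.float32)))
def crop(fn,x,y,w,h,s,o):
    im=cv2.imread('pics/'+fn)[y:y+h,x:x+w]; cv2.imwrite('pics/'+o,cv2.resize(im,None,fx=s,fy=s,interpolation=cv2.INTER_CUBIC))
crop('w1.png',110,100,280,130,2.8,'c4.png')
crop('w2.png',190,110,165,130,4.5,'c5.png')
E
```

```text
tile top 1023 0.11084820005522963 ((520.3784790039062, 341.88934326171875), (22.31398582458496, 115.30510711669922), 7.972882270812988)
pale top 1176 0.11103115996647855 ((490.246826171875, 341.11175537109375), (113.23712921142578, 84.18502807617188), 88.3661117553711)
rack base 6188 0.01095667506481382 ((489.23223876953125, 314.64599609375), (84.73861694335938, 160.68089294433594), 87.95142364501953)
[[ 115  110  270   77 6348]
 [ 194  172   47    9  109]]
rail 0.010998758163358768 ((582.3399658203125, -70.37541198730469), (71.02625274658203, 349.8878173828125), 9.325841903686523) [[518.9467163085938, 96.50135040283203], [575.6456909179688, -248.76190185546875], [645.7332153320312, -237.25216674804688], [589.0342407226562, 108.01107788085938]]
orange 704 [[0.5783, -0.1324, 0.1037], [0.5874, -0.1233, 0.1579], [0.601, -0.1177, 0.1684]]
blue 2451 [[0.5629, -0.1733, 0.0165], [0.5803, -0.1112, 0.0751], [0.6104, -0.0701, 0.0958]]
yellow 145 [[0.5634, -0.13, 0.0398], [0.5786, -0.0428, 0.045], [0.5929, -0.0327, 0.1035]]
otop 335 0.16681484973727165 ((590.3792724609375, -123.21011352539062), (25.247417449951172, 10.254551887512207), 10.326861381530762)
btop 551 0.1685212067319791 ((597.077392578125, -163.84104919433594), (27.119022369384766, 13.937227249145508), 10.15356731414795)
```

```bash
sleep 1
```

```text
(no output)
```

View pics/c4.png

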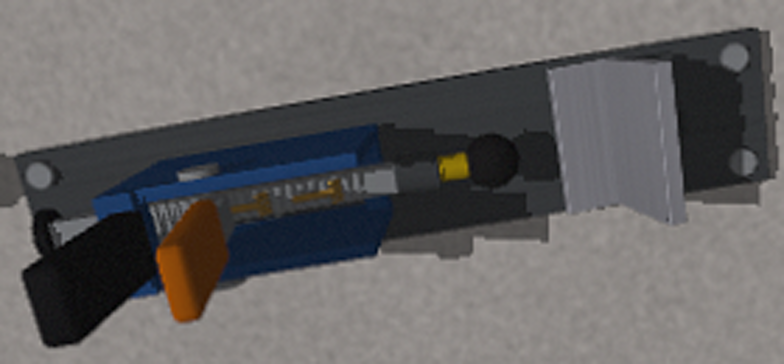

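View pics/c5.png

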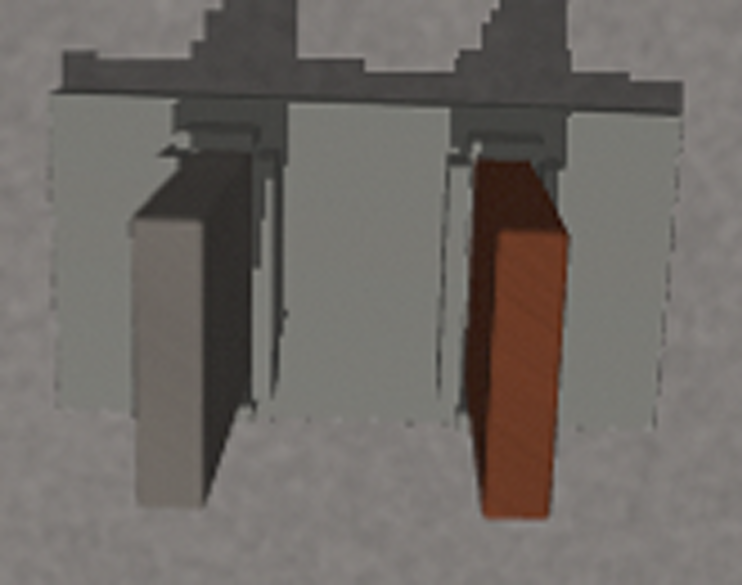

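```bash
python3 - <<'E'
from h import *
z=load('w2.png');c=cloud('wrist',z);hsv=cv2.cvtColor(z['im'],cv2.COLOR_RGB2HSV)
for nm,b in (('terra',(155,230,290,320)),('pale',(150,225,215,250))):
    box=np.zeros(hsv.shape[:2],bool);box[b[0]:b[1],b[2]:b[3]]=1
    T=c[box&(c[...,2]>.108)&(c[...,2]<.116)]; T=T[(abs(T-np.median(T,0))<.06).all(1)]
    print(nm,len(T),np.median(T[:,2]),cv2.minAreaRect((T[:,:2]*1000).astype(np.float32)))
# top-face corners by ray on z=.112 (crop c5 px/4.5 + offset)
print('terra',onz('wrist',[[190+498/4.5,110+232/4.5],[190+567/4.5,110+235/4.5],[190+485/4.5,110+518/4.5],[190+550/4.5,110+518/4.5]],.112,z).round(4).tolist())
# rest in clamp axes
z=load('w1.png');c=cloud('wrist',z);hsv=cv2.cvtColor(z['im'],cv2.COLOR_RGB2HSV)
ex=np.array([-.162,.987,0]);ex/=np.linalg.norm(ex);ey=np.array([-ex[1],ex[0],0]);O=np.array([.5823,-.0704,0])
L=np.dstack([(c-O)@ex,(c-O)@ey,c[...,2]])
box=np.zeros(hsv.shape[:2],bool);box[100:190,300:362]=1
m=box&(hsv[...,2]>95)&(hsv[...,1]<60)&(L[...,2]>.014)&(abs(L[...,1])<.04)
P=L[m];print('rest',len(P),np.percentile(P,[1,50,99],axis=0).round(4).tolist())
for zz in (.02,.025,.03,.04,.05,.06,.07): 
    Q=P[abs(P[:,2]-zz)<.0025]; print(zz,len(Q),np.percentile(Q,[3,50,97],axis=0).round(4)[:,:2].tolist() if len(Q)else'')
# profile along centre
for y in (-.02,0.005,.02):
    Q=P[abs(P[:,1]-y)<.002]; Q=Q[Q[:,0].argsort()]; print(y,[tuple((1000*q).round(1)) for q in Q[::6][:,[0,2]]])
m=np.zeros_like(box);m[135:175,255:300]=1; m&=(L[...,2]>.03)
P=L[m&(hsv[...,2]<60)];print('ball',len(P),np.percentile(P,[1,50,99],axis=0).round(4).tolist())
P=L[m&(hsv[...,0]>18)&(hsv[...,0]<32)&(hsv[...,1]>150)];print('yel',len(P),np.percentile(P,[1,50,99],axis=0).round(4).tolist())
E
```

```text
terra 1033 0.11084968355597308 ((524.4351806640625, 313.6382141113281), (59.885223388671875, 14.127106666564941), 88.09917449951172)
pale 1048 0.11099826508419747 ((454.50897216796875, 315.833984375), (60.63188934326172, 14.21815299987793), 88.1236572265625)
terra [[0.519, 0.3428, 0.112], [0.5321, 0.3423, 0.112], [0.5176, 0.2846, 0.112], [0.5307, 0.2846, 0.112]]
rest 2340 [[0.0783, -0.0323, 0.0184], [0.105, 0.0013, 0.0291], [0.1229, 0.0323, 0.0714]]
0.02 607 [[0.0847, -0.031], [0.0961, 0.0017], [0.103, 0.0315]]
0.025 527 [[0.0785, -0.0308], [0.0845, 0.0003], [0.1043, 0.031]]
0.03 84 [[0.1041, -0.0305], [0.1052, 0.0015], [0.106, 0.0302]]
0.04 87 [[0.1071, -0.0304], [0.1079, 0.0026], [0.1088, 0.0311]]
0.05 89 [[0.1096, -0.029], [0.1107, 0.0014], [0.1114, 0.0315]]
0.06 105 [[0.1125, -0.0307], [0.1134, -0.0], [0.1142, 0.0305]]
0.07 422 [[0.1154, -0.0305], [0.1191, 0.0007], [0.1231, 0.0311]]
-0.02 [(np.float64(78.1), np.float64(22.0)), (np.float64(80.5), np.float64(24.0)), (np.float64(82.9), np.float64(25.2)), (np.float64(84.9), np.float64(22.7)), (np.float64(87.4), np.float64(22.3)), (np
[... 2111 characters left out ...]
 np.float64(22.8)), (np.float64(104.9), np.float64(30.5)), (np.float64(106.7), np.float64(35.3)), (np.float64(108.0), np.float64(42.0)), (np.float64(109.1), np.float64(44.0)), (np.float64(110.5), np.float64(49.7)), (np.float64(111.9), np.float64(54.8)), (np.float64(112.9), np.float64(57.6)), (np.float64(114.1), np.float64(62.3)), (np.float64(115.5), np.float64(67.0)), (np.float64(116.4), np.float64(68.7)), (np.float64(118.4), np.float64(69.4)), (np.float64(120.7), np.float64(69.1)), (np.float64(122.5), np.float64(70.9))]
ball 479 [[0.0105, -0.0103, 0.0406], [0.0426, 0.0013, 0.0475], [0.0581, 0.0725, 0.4464]]
yel 94 [[0.025, -0.005, 0.0398], [0.0313, 0.0007, 0.0441], [0.0533, 0.0725, 0.4464]]
```

Measured so far:
- **Terracotta tile:** top centre (0.5244, 0.3136), 59.9 x 14.1 mm, z 0.111 against 0.112 expected. This agrees with the rack prediction to within 0.5 mm.
- **Rail:** 350 x 71 mm, centre (0.5823, -0.0704), direction (-0.162, 0.987).
- **Rest corner:** 0.1024 m along the rail from its centre.

The c5 crop confirms the choice, so I'll grasp it.

```bash
python3 - <<'E'
from h import *
q=quat([np.cos(-.0332),np.sin(-.0332),0]); p=np.array([.5244,.3136,0])
command_gripper(.05,30)
r.reach(p+[0,0,.19],q)
r.move_straight(p+[0,0,.106],q,speed=.1,max_force=8)
print(r.read_state()['eef_pos'],r.read_state()['contact_force'])
command_gripper(0.0,30)
s=r.read_state();print(s['grip_width'],s['contact_force'],s['eef_pos'])
snap('wrist','w3.png')
print(r.move_straight(p+[0,0,.22],q,speed=.12)); r.hold(.2)
im,d,s=snap('wrist','w4.png');print(s['grip_width'],s['contact_force'],s['time_s'])
E
```

```text
[0.52487096 0.31384741 0.10686166] [-0.73007348  1.11609284 -0.54467538]
0.013619401246773946 [ 0.10954953 -0.97777549  3.37294323] [0.5245507  0.31371822 0.10656059]
False
0.013336649827943668 [-0.33790919  0.81046103 -1.11289336] 8.375
```

View pics/w4.png

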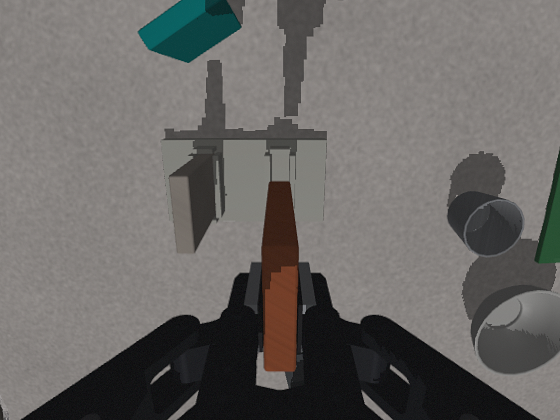

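The tile is gripped and clear of the rack; its far lower edge is at (280,185), and it looks square in the pads. Grip width is 13.3 mm. Now I'll place it with guarded moves.

```bash
cat >> h.py <<'E'
ex=np.array([-.162,.987,0]);ex/=np.linalg.norm(ex);ey=np.array([-ex[1],ex[0],0]);O=np.array([.5823,-.0704,0])
def W(x,y,z): return O+x*ex+y*ey+np.array([0,0,z])
a=np.radians(15); U=np.sin(a)*ex+np.cos(a)*np.array([0,0,1]); N=np.cos(a)*ex-np.sin(a)*np.array([0,0,1])
TC=W(.1084,.0006,.070); QP=quat(-N,-U); PT=TC+.0446*U
E
python3 - <<'E'
from h import *
r.reach(PT-.02*N+.07*U,QP)
r.move_straight(PT-.005*N+.012*U,speed=.1,max_force=8); r.hold(.3)
im,d,s=snap('wrist','w5.png'); snap('scene','s5.png'); print(s['eef_pos'],PT-.005*N+.012*U,s['contact_force'],s['time_s'])
E
```

```text
[0.56278208 0.04617371 0.12649288] [0.56256031 0.04616141 0.1259655 ] [-0.23921594 -0.07068623 -1.92967759] 10.5583
```

View pics/w5.png

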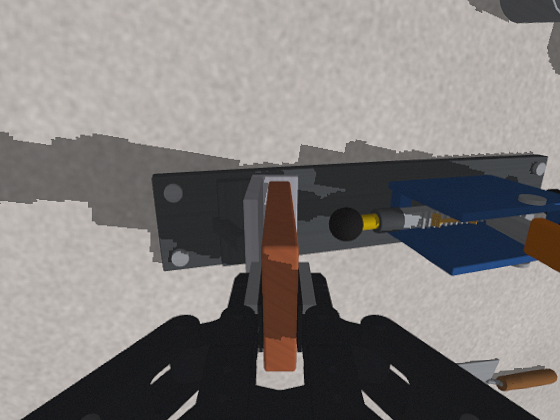

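```bash
python3 -c "
import cv2;im=cv2.imread('pics/s5.png')[190:290,180:320];cv2.imwrite('pics/s5c.png',cv2.resize(im,None,fx=5.5,fy=5.5,interpolation=cv2.INTER_CUBIC))"
```

```text
(no output)
```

View pics/s5c.png

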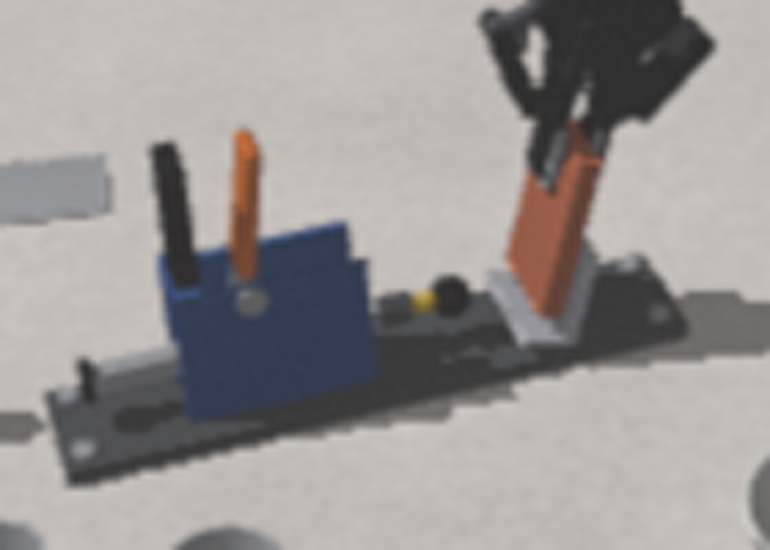

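The tile is above the ledge, parallel to the backrest with a small gap (wrist: tile foot at (280,185), backrest at (255,230)). I'll lower it under force guard.

```bash
python3 - <<'E'
from h import *
def st(t):
    s=r.read_state(); e=s['eef_pos']-PT; print(t,'n %.1f u %.1f y %.1f mm'%(1e3*e@N,1e3*e@U,1e3*e@ey),s['contact_force'].round(1),round(s['time_s'],2)); return e
print(r.move_straight(PT-.004*N-.004*U,speed=.03,max_force=4)); e=st('down')
p=r.read_state()['eef_pos']+.0015*U
r.move_straight(p,speed=.03)
print(r.move_straight(p+.010*N,speed=.03,max_force=4)); st('back')
p=r.read_state()['eef_pos']
print(r.move_straight(p-.005*U,speed=.03,max_force=4)); st('down')
snap('wrist','w6.png'); snap('scene','s6.png')
E
python3 -c "
import cv2;im=cv2.imread('pics/s6.png')[190:290,180:320];cv2.imwrite('pics/s6c.png',cv2.resize(im,None,fx=5.5,fy=5.5,interpolation=cv2.INTER_CUBIC))"
```

```text
True
down n -4.0 u -0.3 y -0.1 mm [-0.6  1.6  3.1] 11.1
True
back n -0.3 u 0.7 y 0.1 mm [ 2.5 -2.4  1. ] 11.61
True
down n -0.5 u -0.9 y -0.6 mm [-0.4  1.   5.1] 11.82
```

View pics/w6.png

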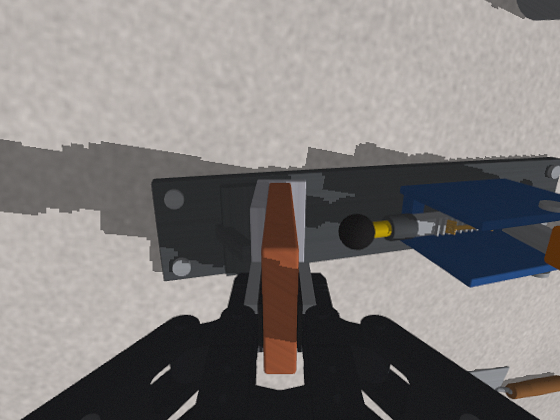

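View pics/s6c.png

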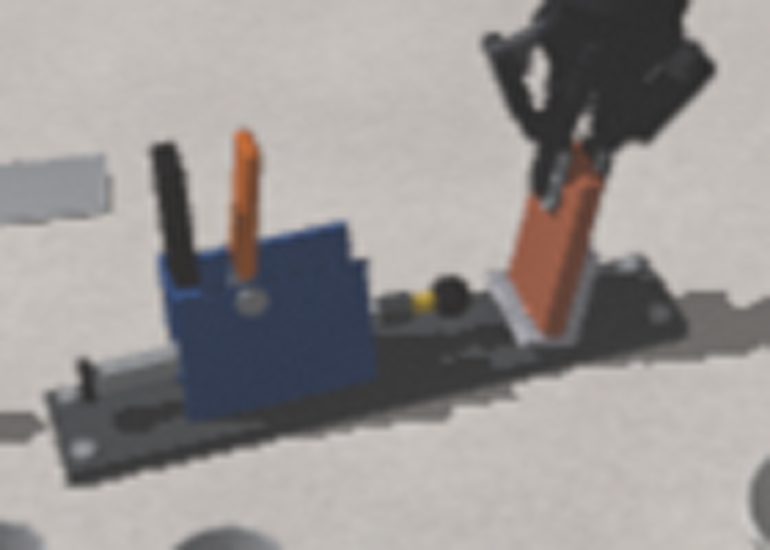

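Contacts came within 1 mm of the predicted seat, and the picture shows the tile on the ledge against the backrest. Releasing.

```bash
python3 - <<'E'
from h import *
command_gripper(.045,30); r.hold(.2)
p=r.read_state()['eef_pos']
r.move_straight(p+.11*U,speed=.15); r.hold(.1)
im,d,s=snap('wrist','w7.png'); snap('scene','s7.png'); snap('side','d7.png');print(s['time_s'])
# tile top check
c=cloud('wrist',dict(d=d,p=s['eef_pos'],q=s['eef_rot']));hsv=cv2.cvtColor(im,cv2.COLOR_RGB2HSV)
L=np.dstack([(c-O)@ex,(c-O)@ey,c[...,2]])
m=(hsv[...,0]<14)&(hsv[...,1]>110)&(L[...,2]>.03)&(L[...,2]<.14)&(abs(L[...,1])<.06)&(abs(L[...,0]-.11)<.05)
P=L[m];print(len(P),np.percentile(P,[1,50,99],axis=0).round(4).tolist())
n=(P@np.array([np.cos(a),0,-np.sin(a)]));u=P@np.array([np.sin(a),0,np.cos(a)]); 
T=P[u>u.max()-.006]; print('top',T.min(0),T.max(0),np.median(T,0))
E
python3 -c "
import cv2;im=cv2.imread('pics/s7.png')[190:290,180:320];cv2.imwrite('pics/s7c.png',cv2.resize(im,None,fx=5.5,fy=5.5,interpolation=cv2.INTER_CUBIC))"
```

```text
13.5083
1908 [[0.0955, -0.0313, 0.0367], [0.118, -0.0114, 0.117], [0.1255, 0.027, 0.1197]]
top [ 0.11225917 -0.03139432  0.11223944] [0.12583525 0.02771198 0.12041875] [ 0.11929197 -0.00458026  0.11745491]
```

View pics/w7.png

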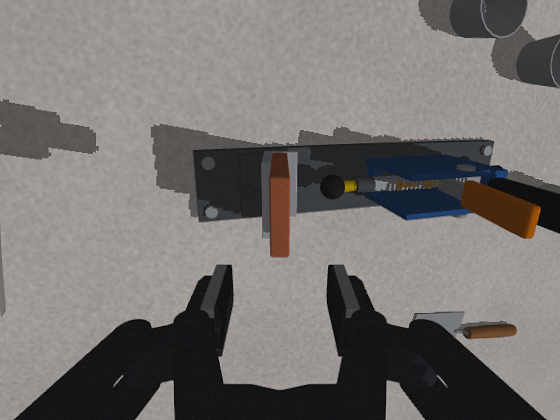

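View pics/s7c.png

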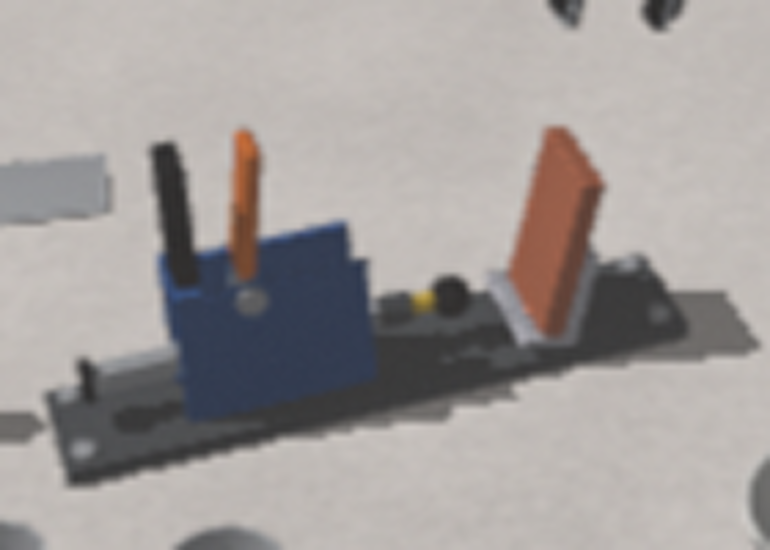

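```bash
cat >> h.py <<'E'
def loc(c): return np.dstack([(c-O)@ex,(c-O)@ey,c[...,2]])
E
python3 - <<'E'
from h import *
z=load('w7.png');im=z['im'];L=loc(cloud('wrist',z));hsv=cv2.cvtColor(im,cv2.COLOR_RGB2HSV)
mm=((L[...,2]>.0085)&(L[...,2]<.016)&(abs(L[...,0])<.2)&(abs(L[...,1])<.05)).astype(np.uint8)
P=L[mm>0];print('rail',cv2.minAreaRect((P[:,:2]*1000).astype(np.float32)),np.median(P[:,2]))
m=(hsv[...,1]<60)&(abs(L[...,0]-.1)<.03)&(abs(L[...,1])<.045)&(L[...,2]>.016)&(L[...,2]<.08)&(hsv[...,2]>90)
P=L[m];print('rest',np.percentile(P,[1,50,99],axis=0).round(4).tolist())
mk=(L[...,2]>.16)&(L[...,2]<.18)&(abs(L[...,1])<.04)&(L[...,0]<-.03)&(L[...,0]>-.13)
o=mk&(hsv[...,1]>150)&(hsv[...,0]<18); b=mk&(hsv[...,2]<70)&~o
for nm,q in(('otop',o),('btop',b)): P=L[q];print(nm,len(P),np.median(P[:,2]),cv2.minAreaRect((P[:,:2]*1000).astype(np.float32)))
im=z['im'][140:270,190:500,::-1];cv2.imwrite('pics/w7c.png',cv2.resize(im,None,fx=2.5,fy=2.5,interpolation=cv2.INTER_CUBIC))
E
```

```text
rail ((-2.5099029541015625, 1.3162460327148438), (352.1673278808594, 71.04149627685547), 0.15207140147686005) 0.011111154446563784
rest [[0.0768, -0.0311, 0.0212], [0.0811, 0.0024, 0.0244], [0.1216, 0.0337, 0.0711]]
otop 555 0.1658200589707594 ((-55.36578369140625, -0.0811777114868164), (10.681742668151855, 24.48790168762207), 0.3515845239162445)
btop 98 0.16141475373340541 ((-90.49190521240234, 3.076411724090576), (3.9277610778808594, 21.476144790649414), 0.9261060953140259)
```

View pics/w7c.png

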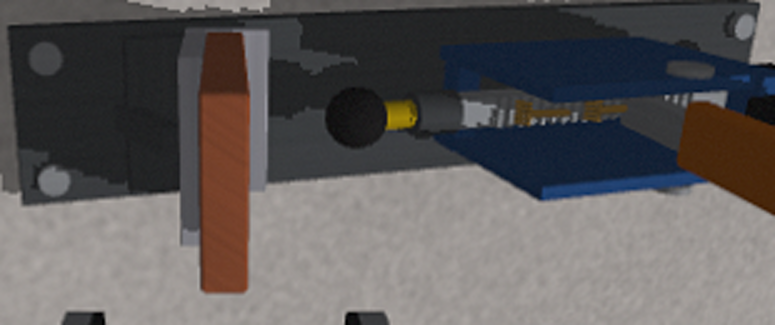

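```bash
python3 - <<'E'
from h import *
z=load('w7.png')
p=onz('wrist',[[190+225/2.5,140+94/2.5],[190+225/2.5,140+291/2.5]],.1184,z); print('top ends y',((p-O)@ey).round(4))
for n,f in (('scene','s7.png'),('side','d7.png')):
    z=load(f);L=loc(cloud(n,z));hsv=cv2.cvtColor(z['im'],cv2.COLOR_RGB2HSV)
    m=(hsv[...,0]<14)&(hsv[...,1]>110)&(L[...,2]>.02)&(L[...,2]<.14)&(abs(L[...,1])<.06)&(abs(L[...,0]-.11)<.04)
    P=L[m];print(n,'tile',len(P),np.percentile(P,[0,2,50,98,100],axis=0).round(4)[:,1].tolist())
    m=(hsv[...,1]<60)&(hsv[...,2]>90)&(L[...,2]>.017)&(L[...,2]<.08)&(abs(L[...,1])<.06)&(abs(L[...,0]-.1)<.03)
    P=L[m];print(n,'rest',len(P),np.percentile(P,[0,2,50,98,100],axis=0).round(4)[:,1].tolist())
    x,y,w,h=(250,200,50,60) if n=='scene' else (255,210,70,70)
    im=z['im'][y:y+h,x:x+w,::-1];cv2.imwrite('pics/%s7z.png'%n,cv2.resize(im,None,fx=9,fy=9,interpolation=cv2.INTER_CUBIC))
E
```

```text
top ends y [-0.031   0.0274]
scene tile 284 [-0.0341, -0.0331, -0.0093, 0.0186, 0.024]
scene rest 120 [-0.0353, -0.0339, -0.0256, 0.0299, 0.0318]
side tile 275 [-0.0304, -0.0282, -0.0031, 0.0267, 0.0286]
side rest 273 [-0.032, -0.0311, 0.0021, 0.0329, 0.0339]
```

```bash
sleep 0
```

```text
(no output)
```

View pics/side7z.png

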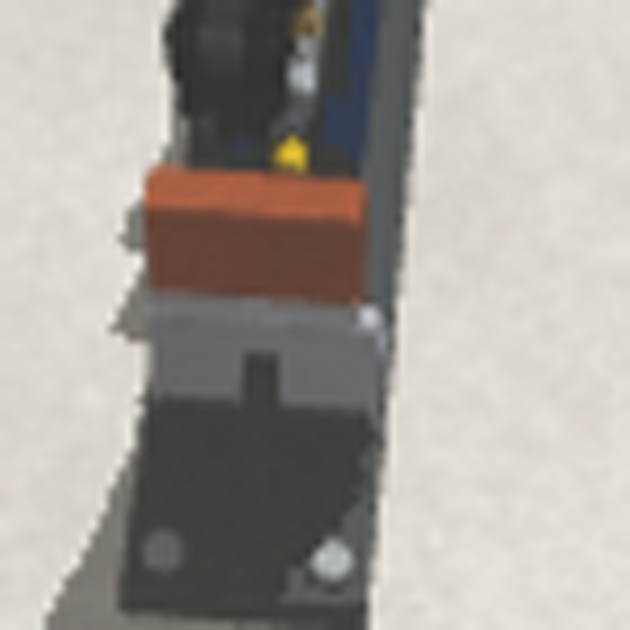

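All views show the tile about 2.4 mm off centre towards -y of the clamp (side view -1.8 mm, wrist view -3 mm). I'll regrip, shift and reset it.

```bash
python3 - <<'E'
from h import *
def st(t):
    s=r.read_state(); e=s['eef_pos']-PT; print(t,'n %.1f u %.1f y %.1f mm'%(1e3*e@N,1e3*e@U,1e3*e@ey),s['contact_force'].round(1),round(s['time_s'],2)); return e
g=PT-.0002*N-.0004*U-.0003*ey
r.move_straight(g,QP,speed=.15,max_force=8); command_gripper(0,30); st('grip'); print(r.read_state()['grip_width'])
p=r.read_state()['eef_pos']+.003*U
r.move_straight(p,speed=.05); 
p=p+.0024*ey-.001*N; r.move_straight(p,speed=.02); st('shift')
print(r.move_straight(p+.006*N,speed=.02,max_force=4)); st('back')
p=r.read_state()['eef_pos']
print(r.move_straight(p-.007*U,speed=.02,max_force=4)); st('down')
command_gripper(.045,30); r.hold(.1)
p=r.read_state()['eef_pos']
r.move_straight(p+.11*U,speed=.15); r.hold(.1)
snap('wrist','w8.png'); snap('side','d8.png');st('end')
for n,f in (('wrist','w8.png'),('side','d8.png')):
    z=load(f);L=loc(cloud(n,z));hsv=cv2.cvtColor(z['im'],cv2.COLOR_RGB2HSV)
    m=(hsv[...,0]<14)&(hsv[...,1]>110)&(L[...,2]>.02)&(L[...,2]<.14)&(abs(L[...,1])<.06)&(abs(L[...,0]-.11)<.04)
    P=L[m];print(n,'tile',len(P),np.percentile(P,[0,2,50,98,100],axis=0).round(4)[:,1].tolist(), P.max(0))
    m=(hsv[...,1]<60)&(hsv[...,2]>90)&(L[...,2]>.017)&(L[...,2]<.08)&(abs(L[...,1])<.06)&(abs(L[...,0]-.1)<.03)
    P=L[m];print(n,'rest',len(P),np.percentile(P,[0,2,50,98,100],axis=0).round(4)[:,1].tolist())
z=load('d8.png');im=z['im'][200:275,250:325,::-1];cv2.imwrite('pics/d8c.png',cv2.resize(im,None,fx=7,fy=7,interpolation=cv2.INTER_CUBIC))
z=load('w8.png');im=z['im'][140:270,190:500,::-1];cv2.imwrite('pics/w8c.png',cv2.resize(im,None,fx=2.5,fy=2.5,interpolation=cv2.INTER_CUBIC))
E
```

```text
grip n -0.4 u 0.6 y -0.8 mm [-1.1  0.   4.7] 14.91
0.013758084150520884
shift n -1.3 u 3.3 y 1.9 mm [-0.   0.1 -2.2] 15.44
True
back n -0.2 u 3.1 y 1.8 mm [ 1.2 -3.   0.2] 15.66
True
down n -0.3 u 0.5 y 1.9 mm [-1.2  0.6  4.9] 15.91
end n -0.4 u 109.1 y 2.5 mm [-0.  -0.9 -0.5] 17.5
wrist tile 1920 [-0.0285, -0.0283, -0.0086, 0.0286, 0.0304] [0.1258414  0.03041825 0.12043027]
wrist rest 610 [-0.0316, -0.0313, -0.0019, 0.0333, 0.0347]
side tile 268 [-0.0279, -0.0259, -0.0009, 0.0292, 0.0312] [0.13125226 0.03123482 0.1221447 ]
side rest 276 [-0.0319, -0.0309, 0.0019, 0.0328, 0.034]
```

View pics/w8c.png

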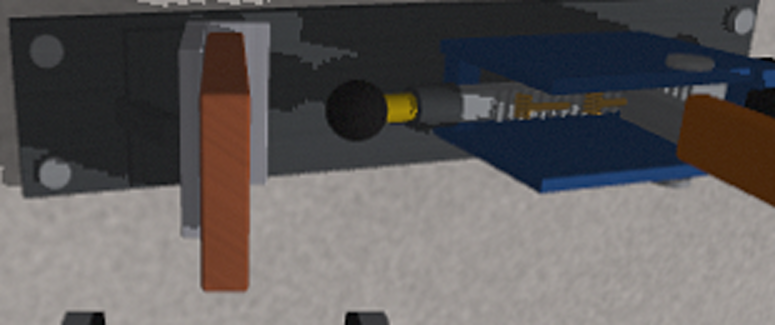

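View pics/d8c.png

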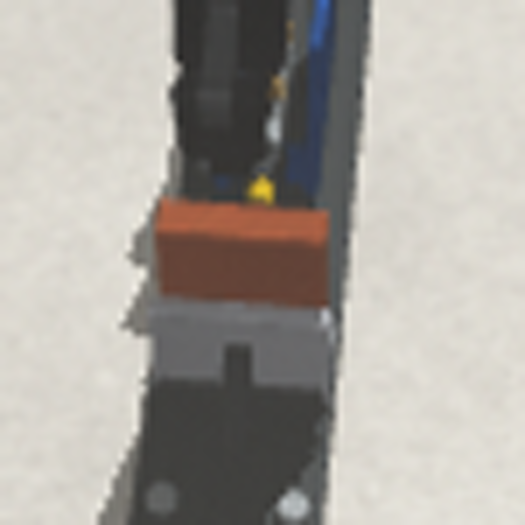

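The tile is now centred to within 1 mm in both views and leans flat. Next I'll measure the jaw gap and hover over the trigger.

```bash
cat >> h.py <<'E'
QT=quat(-ex)
E
python3 - <<'E'
from h import *
z=load('w8.png')
px=lambda u,v:[190+u/2.5,140+v/2.5]
p=onz('wrist',[px(356,110),px(325,110),px(387,108),px(416,107)],.0405,z); print('ball c,front,back, sleeve end (x)',((p-O)@ex).round(4),((p-O)@ey).round(4))
command_gripper(.085,30)
r.reach(W(-.0847,.0006,.27),QT); r.hold(.2)
im,d,s=snap('wrist','w9.png'); print(s['eef_pos'],s['time_s'],s['joint_positions'].round(2),s['grip_width'],s['contact_force'])
L=loc(cloud('wrist',load('w9.png')));hsv=cv2.cvtColor(im,cv2.COLOR_RGB2HSV)
mk=(L[...,2]>.155)&(L[...,2]<.18)&(abs(L[...,1])<.04)&(L[...,0]<-.03)&(L[...,0]>-.13)
o=mk&(hsv[...,1]>150)&(hsv[...,0]<18); b=mk&(hsv[...,2]<70)&~o
for nm,q in(('otop',o),('btop',b)): P=L[q];P=P[P[:,2]>P[:,2].max()-.008];print(nm,len(P),np.median(P[:,2]),cv2.minAreaRect((P[:,:2]*1000).astype(np.float32)))
E
```

```text
ball c,front,back, sleeve end (x) [0.0457 0.0586 0.0326 0.0201] [0.0012 0.0004 0.0013 0.0017]
[ 0.59555266 -0.15209667  0.26982515] 19.1167 [-0.37  0.5   1.23 -0.    1.41  1.03] 0.08493230376449615 [0.20653274 0.05017587 0.51376745]
otop 478 0.16674924020375453 ((-56.80854797363281, 0.524754524230957), (9.697614669799805, 24.664966583251953), 0.46703967452049255)
btop 728 0.16864320981686806 ((-97.80171203613281, 0.5483055114746094), (13.5300874710083, 26.67201042175293), 0.8088151216506958)
```

View pics/w9.png

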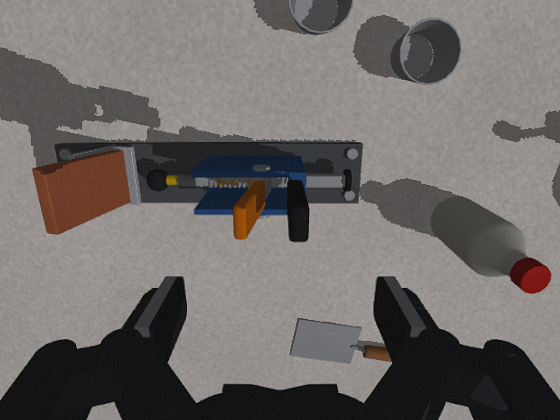

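Hover view: trigger at (250,210) and handle at (298,212), both between the open fingers; the bottle is well to the right. Averaging the flipped wrist views cancels the hand-eye bias and puts the handle centre at -96.2 mm. I'll descend and do the first squeeze.

```bash
python3 - <<'E'
from h import *
p=W(-.0857,.0006,.144)
print(r.move_straight(p,QT,speed=.1,max_force=6)); s=r.read_state(); print(s['eef_pos']-p,s['contact_force'])
f0=s['contact_force']
snap('wrist','w10.png')
command_gripper(.055,30); s=r.read_state();print(s['grip_width'],(s['contact_force']-f0)@ex)
command_gripper(.0,30); s=r.read_state();print(s['grip_width'],(s['contact_force']-f0)@ex,(s['eef_pos']-p)@ex,s['time_s'])
snap('wrist','w11.png'); snap('scene','s11.png')
E
```

```text
False
[ 0.00037494 -0.00014455  0.00075126] [0.03355504 0.5316131  1.73929292]
0.055166678104795135 3.4934352743749404
0.036157792160615286 5.1975101215980875 0.000856639267851624 21.3333
```

View pics/w10.png

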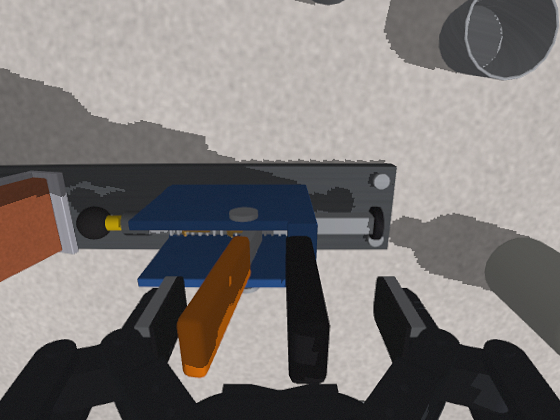

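View pics/w11.png

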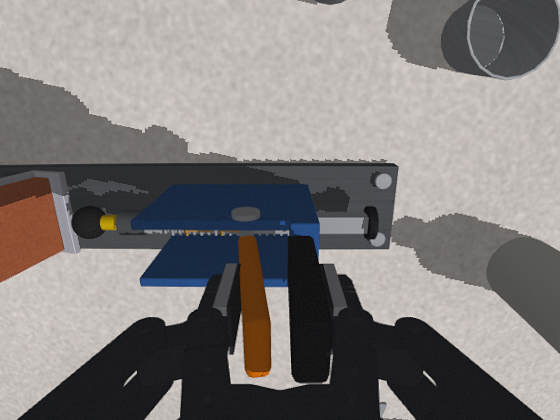

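The trigger is fully squeezed at 36 mm width, with a side force of only 5 N on the hand. The ball moved from (95,223) to (90,222), and the yellow shank at (109,223) is visible. I'll pump while measuring the shank.

```bash
cat >> h.py <<'E'
def shank(z):
    im=z['im'];hsv=cv2.cvtColor(im,cv2.COLOR_RGB2HSV)
    m=np.zeros(hsv.shape[:2],bool);m[205:240,20:150]=1
    m&=(hsv[...,0]>20)&(hsv[...,0]<32)&(hsv[...,1]>150)&(hsv[...,2]>80)
    c=m.sum(0); k=np.where(c>=4)[0]
    if len(k)<1: return None
    p=onz('wrist',[[k[0]-.5,222],[k[-1]+.5,222]],.0405,z); xx=(p-O)@ex*1e3
    return k[0],k[-1],int(m.sum()),xx.round(1).tolist()
def stroke(fn):
    command_gripper(.075,30); r.hold(.15)
    s0=r.read_state(); command_gripper(0,30); r.hold(.1); s=r.read_state()
    snap('wrist',fn); z=load(fn)
    print(fn,'w %.4f'%s['grip_width'],'open %.3f'%s0['grip_width'],'fx %.1f'%((s['contact_force']-s0['contact_force'])@ex),shank(z),'t %.2f'%s['time_s'])
    return z
E
python3 - <<'E'
from h import *
print(shank(load('w10.png')),shank(load('w11.png')))
for i in (2,3,4): stroke('k%d.png'%i)
E
```

```text
(np.int64(105), np.int64(120), 216, [37.3, 25.5]) (np.int64(100), np.int64(115), 223, [42.6, 30.8])
k2.png w 0.0358 open 0.075 fx 4.0 (np.int64(93), np.int64(108), 224, [47.9, 36.0]) t 22.58
k3.png w 0.0364 open 0.075 fx 3.8 (np.int64(86), np.int64(101), 217, [53.2, 41.2]) t 23.78
k4.png w 0.0366 open 0.075 fx 3.3 (np.int64(79), np.int64(94), 217, [58.4, 46.4]) t 24.98
```

View pics/k4.png

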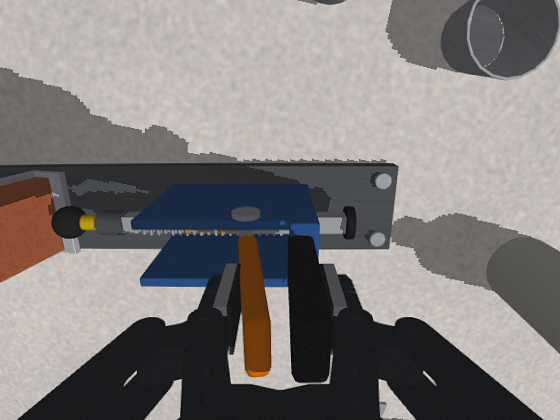

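Each stroke advances the jaw about 5.2 mm. The shank stays 16 px (12 mm) long, so there's no contact yet; the ball is at (69,222). I'll continue one stroke at a time and stop automatically if the shank shortens.

```bash
python3 - <<'E'
from h import *
for i in (5,6):
    z=stroke('k%d.png'%i); q=shank(z)
    if q is None or q[3][0]-q[3][1]<11: break
ims=[load('k%d.png'%j)['im'][180:265,0:140,::-1] for j in ([4,5,6] if i==6 else [3,4,5])]
cv2.imwrite('pics/kc.png',cv2.resize(np.vstack(ims),None,fx=2.3,fy=2.3,interpolation=cv2.INTER_CUBIC))
E
```

```text
k5.png w 0.0359 open 0.075 fx 3.2 (np.int64(73), np.int64(87), 216, [63.0, 51.7]) t 26.18
k6.png w 0.0363 open 0.075 fx 1.8 (np.int64(66), np.int64(81), 217, [68.3, 56.2]) t 27.38
```

View pics/kc.png

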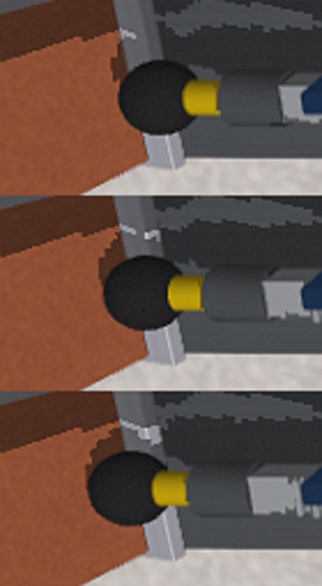

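```bash
python3 - <<'E'
from h import *
stroke('k7.png')
ims=[load('k%d.png'%j)['im'][180:265,0:140,::-1] for j in [6,7]]
cv2.imwrite('pics/kc2.png',cv2.resize(np.vstack(ims),None,fx=3.4,fy=3.4,interpolation=cv2.INTER_CUBIC))
snap('scene','s12.png')
E
```

```text
k7.png w 0.0362 open 0.075 fx 2.0 (np.int64(62), np.int64(76), 200, [71.3, 59.9]) t 28.58
```

View pics/kc2.png

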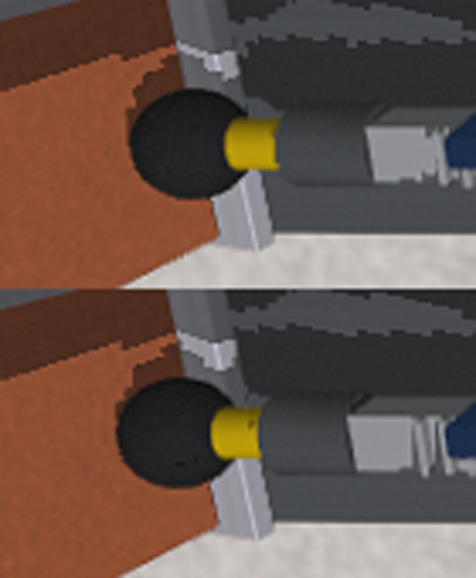

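```bash
python3 - <<'E'
from h import *
def edges(z):
    im=z['im'][216:228].astype(float); 
    y=(np.minimum(im[...,0],im[...,1])-im[...,2]).mean(0)[20:150]
    k=y.argmax(); 
    h=np.median(y[y>.7*y.max()])/2; on=np.where(y>h)[0]; on=on[abs(on-k)<20]; a,b=on[0],on[-1]
    l=a-(y[a]-h)/(y[a]-y[a-1]); rr=b+(y[b]-h)/(y[b]-y[b+1])
    p=onz('wrist',[[20+l,222],[20+rr,222]],.0405,z); x=(p-O)@ex*1e3
    return 20+l,20+rr,x[0],x[1],x[0]-x[1]
for f in ['w10','w11','k2','k3','k4','k5','k6','k7']:
    z=load(f+'.png'); print(f,np.round(edges(z),2), z['p'].round(4))
# tile position in scene before/after
A=load('s11.png')['im'];B=load('s12.png')['im']
ims=[x[190:260,230:320,::-1] for x in (A,B)]
cv2.imwrite('pics/sc.png',cv2.resize(np.vstack(ims),None,fx=4.2,fy=4.2,interpolation=cv2.INTER_CUBIC))
E
```

```text
w10 [104.76 119.73  37.11  26.1   11.01] [ 0.596  -0.1552  0.1448]
w11 [ 99.79 114.64  42.38  31.4   10.99] [ 0.5957 -0.1542  0.1449]
k2 [ 93.15 107.42  47.43  36.82  10.61] [ 0.5957 -0.1542  0.1451]
k3 [ 86.34 100.66  52.54  41.84  10.7 ] [ 0.5957 -0.1542  0.1451]
k4 [79.56 93.75 57.59 46.95 10.65] [ 0.5957 -0.1542  0.145 ]
k5 [72.78 87.04 62.76 52.01 10.76] [ 0.5957 -0.1542  0.1451]
k6 [66.13 80.34 67.83 57.06 10.77] [ 0.5957 -0.1541  0.1451]
k7 [61.98 75.37 70.98 60.79 10.19] [ 0.5957 -0.1542  0.1451]
```

View pics/sc.png

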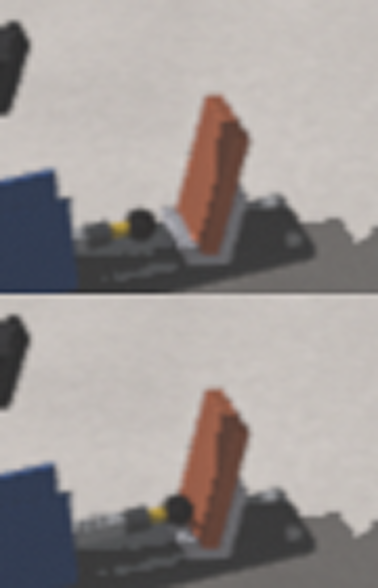

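Stroke 7: the jaw advanced only 3.1 mm and the shank shortened from 10.8 to 10.2 mm, against noise of about 0.1 mm, so contact has been made but only marginally. The task allows one more stroke, and it makes the press certain (expected compression about 5 mm, well under 11).

```bash
python3 - <<'E'
from h import *
stroke('k8.png')
r.hold(.3); im,d,s=snap('wrist','k8b.png'); print(s['grip_width'],s['contact_force'],shank(load('k8b.png')))
snap('scene','s13.png')
ims=[load('%s.png'%j)['im'][180:265,0:140,::-1] for j in ['k7','k8b']]
a=cv2.resize(np.vstack(ims),None,fx=3.2,fy=3.2,interpolation=cv2.INTER_CUBIC)
b=cv2.resize(load('s13.png')['im'][190:260,230:320,::-1],None,fx=3.6,fy=3.6,interpolation=cv2.INTER_CUBIC)
o=np.zeros((a.shape[0],a.shape[1]+b.shape[1],3),np.uint8);o[:,:a.shape[1]]=a;o[:b.shape[0],a.shape[1]:]=b
cv2.imwrite('pics/kc3.png',o)
E
```

```text
k8.png w 0.0361 open 0.075 fx 2.9 (np.int64(62), np.int64(69), 97, [71.4, 65.3]) t 29.84
0.0361735663694651 [-1.26130778  3.3107127   8.55855557] (np.int64(62), np.int64(69), 98, [71.4, 65.3])
```

View pics/kc3.png

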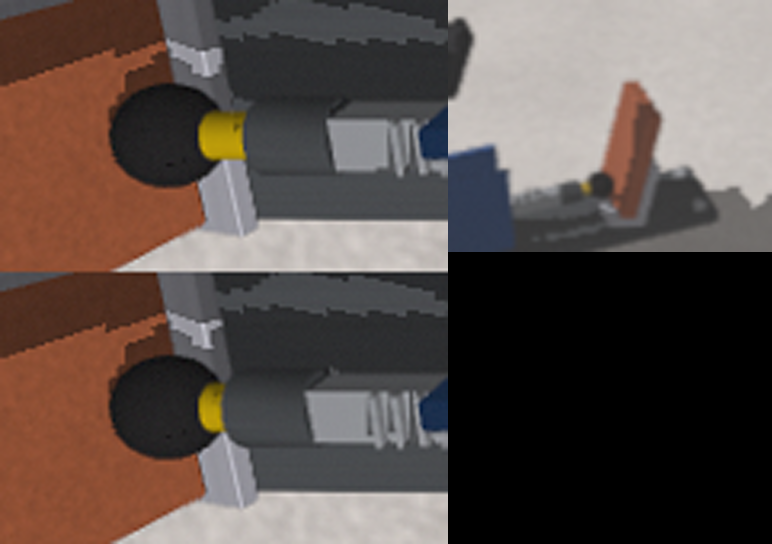

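The shank has halved (about 11 to 5.5 mm) while the ball stayed put against the tile, so the jaw is pressing firmly. The tile still leans on the rest and the trigger is held at the stop. Handing in.

```bash
python3 - <<'E'
from h import *
r.finish_job()
E
```

```text
the job is handed in; nothing more can be done
```

I stood the terracotta tile on the rest, pumped the trigger until the jaw pressed on it, and handed the job in at about 30 s with the trigger still squeezed.

- **Tile:** My first placing came out about 2.4 mm off centre. I regripped the tile, shifted it, let go again, and it then measured centred to within 1 mm in two views. It still leaned on the backrest in the last picture.
- **Pumping:** I made 8 full strokes. Stroke 7 showed only light contact (shank about 0.6 mm shorter), so I used the one extra harmless stroke. After it the ball had not moved, and the yellow shank was about half its free length (roughly 5 mm of compression, against the 11 mm crush limit).
- **Trigger at the end:** The gripper is 36.2 mm wide, against 35 mm expected for a full squeeze, and this width repeated on every stroke.
- **Disagreements:** Wrist-camera positions taken from opposite sides differed by about 3 mm along the rail, so I averaged them. Stroke 7 also advanced the sleeve only about 3.7 mm instead of about 5 mm, which I put down to give in the pawl as the jaw met the tile.

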